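Build the viewing light and hold the notched slide over it, label up

ROBOT

A 7-joint arm with a two-finger parallel gripper is mounted at the origin on the work surface. World frame = base frame: x ahead of the robot, y to its left, z up, the work surface at z = 0. Lengths are in m, angles in rad, forces in N, time in s.
With the tool pointing down it reaches from about 0.35 to 0.9 m from the base axis. Payload 19.9 kg.
Tool frame: the origin (TCP) lies between the finger pads; the fingertips stand 14 mm ahead of it and the grasp point (between the pads) lies 5 mm behind it (arm.tips_ahead is the distance from the TCP to the fingertips, in m); z points along the fingers, y is the direction in which the jaws open and shut (so a half turn about z gives the same grasp; the last joint's range is limited). The gripper opens to 94 mm and grips with 3 to 60 N. Pads are 16 mm wide; open, the fingers measure 119 mm over their backs; the gripper's body (75 mm by 177 mm) begins 78 mm behind the grasp point.
Start: joints at [-1.304, 0.417, -0.01, 1.614, 0.005, 1.111, -0.053], TCP at [0.19, 0.595, 0.219] pointing down, gripper open.
Joint ranges: [-2.81, 2.81], [-0.39, 2.02], [-1.27, 1.25], [0.06, 2.57], [-1.19, 4.33], [0.19, 2], [-2.82, 2.82]. Speed limits (rad/s): [1.89, 1.89, 2.39, 2.39, 3.01, 3.01, 3.01].

INTERFACE

Orientations are given as a 3x3 rotation matrix whose columns are the frame's x, y, z axes.
In Python, from station import arm gives the robot as it stands. The module is installed in compiled form; this text tells all that it offers.
- The arm moves only by the shell command python3 -m jog 'ROWS' [OPENING] [FORCE]. ROWS is JSON, a list that holds one entry, the list of rows, each a list of 6 numbers: the shift along the tool's x, y, z in mm, then the turn, a rotation vector about the tool's x, y, z in rad. In form: [[[x, y, z, wx, wy, wz], ...]]. A call has 1 to 10 rows; each row shifts and turns the commanded pose from where the row before left it, along the tool's axes as they then stand; what a row does not reach is not made up. A row lasts 1/12 s, in which the tool goes at most 41.7 mm and 7.16 degrees, less where a joint would pass 70% of its speed; a pose out of reach is approached as far as the arm can. A call with a gripper value outside its range is refused whole. OPENING is the finger opening in mm, from 0 to 94, set as the call begins (- or left out, the last holds). The fingers move at their own pace and stop on an object; FORCE is the grip in N (left out, the last holds). Time passes only in rows, so rows that do not move let the fingers close. It gives the time, the measured TCP pose, the force and the opening at its end, in the units of the state.
- arm.get_obs(): the state, without advancing time (a new reading comes with each control period).
- arm.camera(name): name is "scene" or "top"; returns the picture (420x560x3 uint8, red, green, blue); there is no depth.
- arm.camera_params(name): a dict with "camera_matrix" (3x3 intrinsics, pixels), "distortion" ([k1, k2, p1, p2, k3] as OpenCV has them; the pictures are not rectified), "rvec" (rotation vector, rad) and "tvec" (3), from world to camera coordinates, as OpenCV has them. Camera axes: x right, y down, z forward; pixel columns grow to the right and rows downward; lengths in m; the calibration is good to about 2 mm. A picture is of the moment at which its call begins. camera_params takes no time and is no camera call.
- arm.job_done(): hands the job in, once; it reports no verdict.
The state is a dict: "t": time; "joint_pos": joint angles; "qd": joint speeds; "joint_torque": joint torques, N m; "eef_pos": TCP position; "tcp_rot": TCP orientation; "wrist_force": force on the tool from outside, world axes, zero at the start; "wrist_torque": the same for the moment, N m; "opening": finger opening in m.
Only numpy, scipy, OpenCV 4.12 (cv2) and the standard library are available. Lean on these libraries where they do the work, as an engineer would, in place of code of your own. Each camera call takes 0.05 s, during which the arm holds its last target.

TASK

Finish the viewing light: set the spacer ring and then the diffuser disc squarely into the pocket of the light stand, on the lamp body that is already there, each seated fully down and let go. Then take from the rack the slide with the small notch in one corner (the notch marks its frosted, labelled end; leave the blank slide and the rest of the bench alone) and hold its label over the middle of the disc, about 80 mm above it, tipped so that the label face looks up, 45 degrees or so from level. Finish while still holding the slide there, steady; do not put it down.

Things in the scene. Friction and masses are not known exactly. Their poses are not given: they have to be found in the camera images.
- stand: Fixed light stand: grey plate 110 x 110 x 10 mm; in its middle the lamp body, 55 mm across, top 30 mm above the bench (pocket floor), between 4 steel posts, 66 mm high, tops flared, on the diagonals of x and y. Pocket 59 mm across; 33 mm wide finger gaps at its +x, -x, +y, -y sides. Origin: underside centre, z up on the pocket axis. Seated, undersides lie at z 30 mm (spacer) and 50 mm (disc), disc top 62 mm.
- view_point (a point): Empty point on the pocket's axis, 142 mm above the bench, 80 mm above the top of the seated disc: the middle of the label is to be held here.
- spacer: Spacer: loose aluminium ring, 56 mm outside, 40 mm bore, 20 mm high, 60 g, lying flat on the bench. Origin: centre of the underside, z up.
- disc: Diffuser disc: loose solid off-white disc, 56 mm across, 12 mm thick, 50 g, lying flat on the bench. Origin: centre of the underside, z up. It and the spacer may lie in either of two places.
- rack: Fixed slide rack: steel plate 124 x 100 x 8 mm with two slots along its x, at y +32.5 and -32.5 mm, made of aluminium guides 30 mm above the bench that hold only the last 20 mm of each end of a slide; the middle 60 mm of a slide's faces is free. It may be turned any way round. Origin: centre of the underside, z up.
- slide: Notched slide: glass 100 x 50 x 8 mm, 90 g, standing on a long edge in a slot, top 58 mm above the bench. One end (30 mm) is frosted, with a 10 mm notch in its upper corner and a paper label on one face (facing the label, notch up, the notch is on the left). Origin: middle of the lower long edge; x along its length to the frosted end, y out of the label face, z up. Balances near x 0, z 25 mm.
- label (a point): Middle of the label, on the slide's label face: 35 mm from the slide's origin along its x, 4 mm along its y, 22 mm along its z.
- blank: Blank slide: same size, also with one frosted end, but without notch and label, standing in the other slot. Leave alone. Origin and axes as for the slide.
- bottle1: White plastic jar 42 mm across, 85 mm high, standing beyond the light stand. Leave alone. Origin: centre of the underside.
- bottle2: Another such jar.
- bottle3: Another such jar.
- dish: Closed clear petri dish with amber agar, 90 mm across, 15 mm high, on the robot's side of the bench. Leave alone. Origin: centre of the underside.
- spatula: Flat steel lab spatula, 160 mm long, 5 mm high, lying on the robot's side of the bench. Leave alone. x along its length.
- weight: Brass weight 26 mm across, 30 mm high, near the spacer and disc. Leave alone. Origin: centre of the underside.
There are look-alikes about, which are no part of the job. Of the things shaped like the disc, the white one is meant.

How it is judged:
By the outcome, as a careful person would: the job done as asked, in the order asked, and still so for the second after the job is handed in, while the arm keeps its last pose, push and grip.
It also fails if it takes over 64 s, if anything falls off the work surface, if the arm or the gripper's body presses on something with over 40 N, if the wrist force passes 120 N, or if a joint passes its speed limit or range.

## Working session

There is one attempt and no reset: what is moved stays moved. The work goes in short steps, Python scripts to look and compute and a shell command to move; the robot and the scene stay as the last step left them, time stands still between calls to the robot, and variables do not carry over. Pictures are saved under pics/ and viewed, and the job is handed in when it is done.

```bash
mkdir -p pics
python3 - <<'E'
from station import arm
import cv2, numpy as np
o=arm.get_obs()
for k,v in o.items(): print(k,np.round(v,3).tolist())
for n in("scene","top"):
    im=arm.camera(n); cv2.imwrite(f"pics/{n}0.png",im[:,:,::-1]); p=arm.camera_params(n)
    print({k:np.round(v,4).tolist() for k,v in p.items()})
    R=cv2.Rodrigues(np.array(p['rvec']))[0]; print('cam pos',-R.T@np.array(p['tvec']).ravel())
print(arm.tips_ahead)
E
```

```text
t 0.0
joint_pos [-1.304, 0.418, -0.01, 1.614, 0.005, 1.111, -0.053]
qd [0.0, -0.001, -0.0, 0.0, -0.001, -0.001, 0.001]
joint_torque [-0.001, -85.128, 0.638, -42.599, -0.049, 0.019, 0.0]
eef_pos [0.19, 0.595, 0.219]
tcp_rot [[-0.953, 0.304, -0.0], [0.304, 0.953, -0.001], [-0.0, -0.001, -1.0]]
wrist_force [0.299, 0.133, -0.714]
wrist_torque [0.061, 0.005, 0.008]
opening 0.094
{'camera_matrix': [[425.6636, 0.0, 277.921], [0.0, 425.6636, 207.5942], [0.0, 0.0, 1.0]], 'distortion': [0.0028, 0.0, 0.0, 0.0, 0.0], 'rvec': [2.0572, 1.385, -0.5312], 'tvec': [-0.187, -0.2913, 1.4279]}
cam pos [ 1.15661429 -0.26956907  0.86504801]
{'camera_matrix': [[392.7707, 0.0, 282.6815], [0.0, 392.7707, 204.75], [0.0, 0.0, 1.0]], 'distortion': [-0.088, 0.0, 0.0, 0.0, 0.0], 'rvec': [2.1774, -2.1662, 0.0793], 'tvec': [-0.0131, 0.5583, 0.8886]}
cam pos [ 0.48052963 -0.02173324  0.93276679]
0.014
```

View pics/scene0.png

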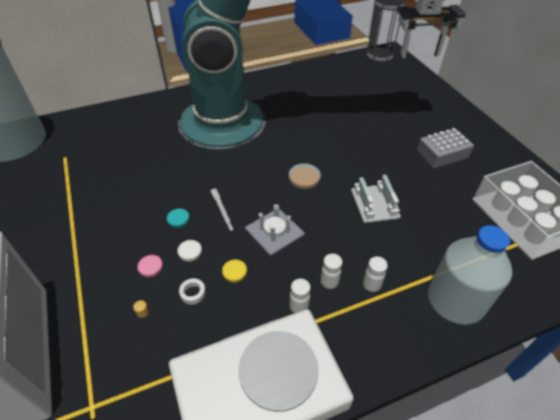

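View pics/top0.png

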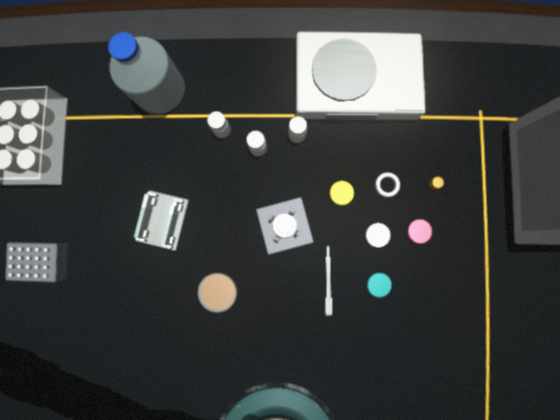

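```bash
cat > h.py <<'E'
import cv2, numpy as np, json, os
from station import arm
P={n:arm.camera_params(n) for n in("scene","top")}
def ray(n,uv):
    p=P[n]; K=np.array(p['camera_matrix']); D=np.array(p['distortion']); R=cv2.Rodrigues(np.array(p['rvec']))[0]; t=np.array(p['tvec']).ravel()
    q=cv2.undistortPoints(np.array([[uv]],float),K,D)[0,0]; d=R.T@np.array([q[0],q[1],1]); c=-R.T@t
    return c,d
def onz(n,uv,z):
    c,d=ray(n,uv); return c+d*(z-c[2])/d[2]
def proj(n,X):
    p=P[n]; return cv2.projectPoints(np.array(X,float).reshape(-1,3),np.array(p['rvec']),np.array(p['tvec']),np.array(p['camera_matrix']),np.array(p['distortion']))[0][:,0]
def tri(u1,u2):
    c1,d1=ray("scene",u1);c2,d2=ray("top",u2)
    s=np.linalg.lstsq(np.c_[d1,-d2],c2-c1,rcond=None)[0]; a=c1+d1*s[0];b=c2+d2*s[1]
    return (a+b)/2,np.linalg.norm(a-b)
E
python3 - <<'E'
import cv2,numpy as np
from h import *
s=cv2.imread('pics/scene0.png');t=cv2.imread('pics/top0.png')
a=cv2.resize(s[165:235,335:415],(560,490),interpolation=cv2.INTER_CUBIC)
b=cv2.resize(t[180:260,125:195],(490,560),interpolation=cv2.INTER_CUBIC)
cv2.imwrite('pics/rack_s.png',a);cv2.imwrite('pics/rack_t.png',b)
c=cv2.resize(t[190:265,245:325],(640,600),interpolation=cv2.INTER_CUBIC);cv2.imwrite('pics/stand_t.png',c)
c=cv2.resize(s[195:255,240:310],(700,600),interpolation=cv2.INTER_CUBIC);cv2.imwrite('pics/stand_s.png',c)
c=cv2.resize(t[165:255,330:450],(800,600),interpolation=cv2.INTER_CUBIC);cv2.imwrite('pics/parts_t.png',c)
# blobs
for n,im in(("scene",s),("top",t)):
    hsv=cv2.cvtColor(im,cv2.COLOR_BGR2HSV)
    m=(hsv[:,:,2]>90).astype(np.uint8)*255
    N,l,st,ce=cv2.connectedComponentsWithStats(m)
    for i in range(1,N):
        if 60<st[i,4]<3500: print(n,st[i].tolist(),ce[i].round(1).tolist(),im[l==i].mean(0).round().tolist(),onz(n,ce[i],0.012).round(3).tolist())
E
```

```text
scene [149, 0, 85, 89, 2484] [176.2, 32.9] [102.0, 100.0, 95.0] [-0.654, -0.003, 0.012]
scene [415, 18, 13, 6, 62] [420.8, 20.6] [110.0, 114.0, 118.0] [-0.359, 1.037, 0.012]
scene [188, 26, 49, 37, 319] [210.4, 38.0] [106.0, 112.0, 111.0] [-0.554, 0.12, 0.012]
scene [0, 77, 23, 84, 1004] [7.0, 121.7] [94.0, 95.0, 84.0] [-0.244, -0.661, 0.012]
scene [179, 105, 86, 40, 1536] [216.4, 128.8] [111.0, 111.0, 78.0] [0.05, -0.034, 0.012]
scene [421, 128, 53, 29, 931] [446.6, 142.1] [142.0, 138.0, 136.0] [0.386, 0.616, 0.012]
scene [289, 163, 32, 25, 628] [304.2, 174.9] [116.0, 138.0, 157.0] [0.354, 0.14, 0.012]
scene [351, 174, 50, 49, 1635] [376.1, 200.1] [151.0, 152.0, 148.0] [0.519, 0.281, 0.012]
scene [210, 188, 23, 43, 257] [221.3, 207.3] [143.0, 145.0, 142.0] [0.385, -0.12, 0.012]
scene [245, 204, 59, 51, 1558] [274.1, 230.0] [149.0, 144.0, 142.0] [0.512, -0.017, 0.012]
scene [166, 208, 23, 19, 327] [177.4, 216.9] [154.0, 156.0, 47.0] [0.374, -0.238, 0.012]
scene [0, 231, 8, 130, 734] [2.8, 294.9] [103.0, 103.0, 102.0] [0.457, -0.659, 0.012]
scene [177, 239, 25, 23, 430] [189.0, 249.7]
[... 1364 characters left out ...]
2]
top [408, 219, 25, 25, 501] [419.7, 230.9] [192.0, 165.0, 227.0] [0.499, -0.333, 0.012]
top [365, 222, 26, 26, 515] [377.8, 234.7] [228.0, 230.0, 229.0] [0.49, -0.233, 0.012]
top [6, 243, 51, 39, 1897] [31.0, 261.6] [147.0, 143.0, 140.0] [0.417, 0.604, 0.012]
top [325, 246, 8, 70, 403] [328.0, 284.2] [183.0, 187.0, 182.0] [0.375, -0.116, 0.012]
top [198, 273, 39, 40, 1228] [216.8, 292.2] [142.0, 171.0, 197.0] [0.354, 0.142, 0.012]
top [367, 273, 25, 25, 501] [379.1, 284.6] [192.0, 197.0, 84.0] [0.374, -0.235, 0.012]
top [288, 384, 20, 10, 73] [297.7, 388.0] [108.0, 107.0, 102.0] [0.135, -0.047, 0.012]
top [226, 388, 102, 32, 1779] [277.8, 403.9] [117.0, 118.0, 81.0] [0.098, -0.002, 0.012]
```

View pics/rack_s.png

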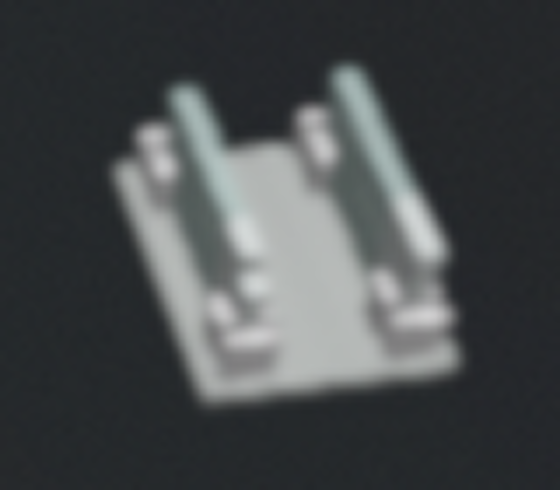

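View pics/rack_t.png

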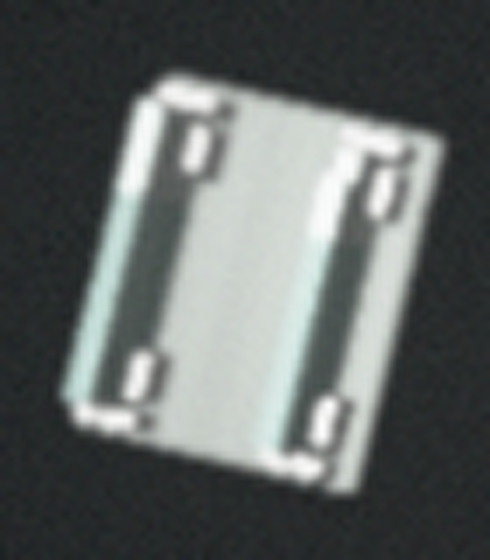

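View pics/stand_t.png

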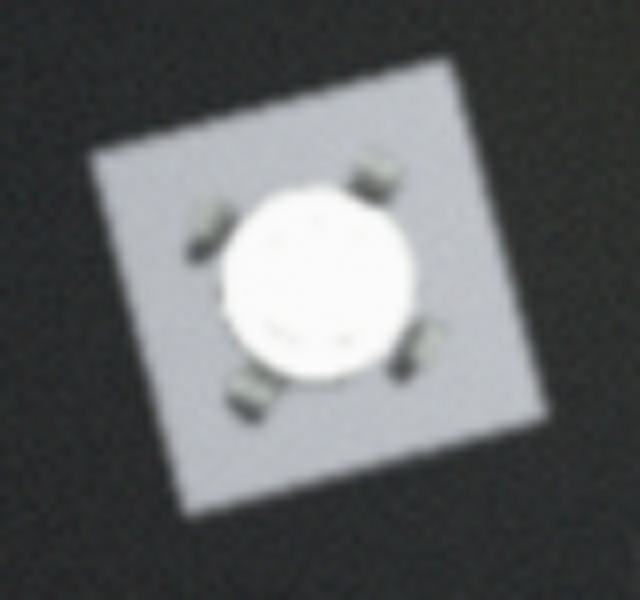

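View pics/stand_s.png

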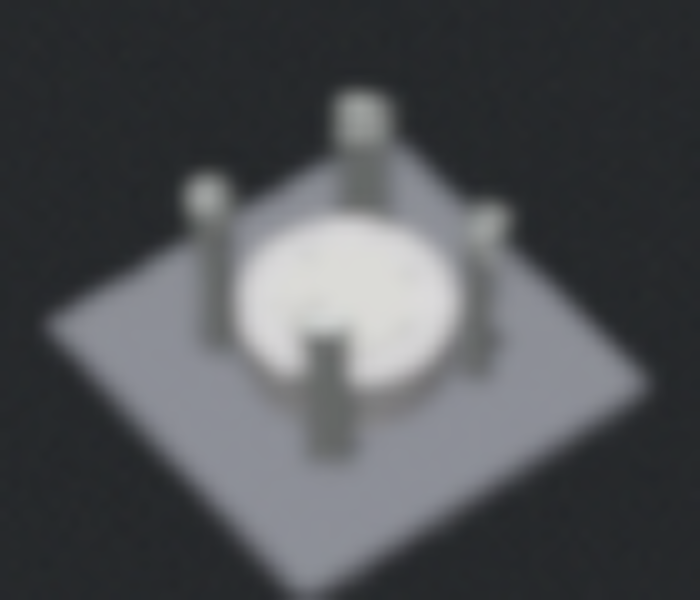

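View pics/parts_t.png

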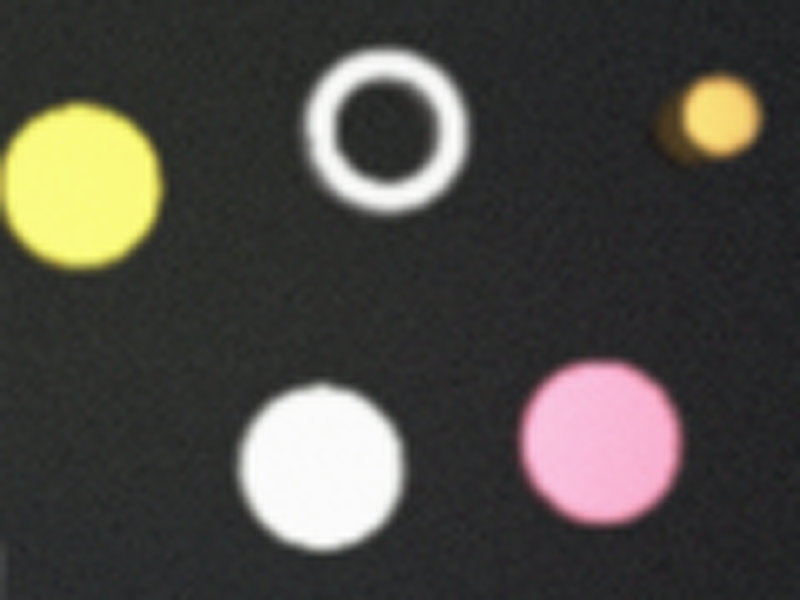

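Run:
```python
import cv2,numpy as np
from h import *
s=cv2.imread('pics/scene0.png');t=cv2.imread('pics/top0.png')
print('cal spots: disc top z.012, ring top z.02')
def blob(n,im,box,f,z,name):
    x0,y0,x1,y1=box; c=im[y0:y1,x0:x1].astype(int); m=f(c).astype(np.uint8)*255
    cs,_=cv2.findContours(m,cv2.RETR_EXTERNAL,cv2.CHAIN_APPROX_NONE); k=max(cs,key=cv2.contourArea)
    pts=k[:,0]+np.array([x0,y0]); W=np.array([onz(n,p,z)[:2] for p in pts],np.float32)
    (cx,cy),r=cv2.minEnclosingCircle(W); e=cv2.fitEllipse(W)
    print(name,n,'circ',round(cx,4),round(cy,4),'d',round(2*r,4),'ell',np.round(e[0],4),np.round(e[1],4))
    return k,pts
br=lambda th:(lambda c:c.min(2)>th)
blob('top',t,(360,215,395,255),br(115),.012,'disc'); 
blob('scene',s,(170,232,210,268),br(130),.012,'disc')
blob('top',t,(370,165,405,205),br(110),.020,'ring')
blob('scene',s,(172,272,215,310),br(150),.020,'ring')
blob('top',t,(265,205,305,245),br(235),.030,'lamp')
# plate
for n,im,box in(('top',t,(245,185,325,265)),('scene',s,(238,195,312,258))):
    x0,y0,x1,y1=box;c=cv2.GaussianBlur(im,(0,0),.7)[y0:y1,x0:x1]; m=(c.max(2)>(105 if n=='top' else 85)).astype(np.uint8)*255
    cs,_=cv2.findContours(m,cv2.RETR_EXTERNAL,cv2.CHAIN_APPROX_NONE); k=cv2.convexHull(max(cs,key=cv2.contourArea))
    if n=='top':
        W=np.array([onz(n,p[0]+np.array([x0,y0]),.010)[:2] for p in k],np.float32); print('plate top minrect',cv2.minAreaRect(W))
    ap=cv2.approxPolyDP(k,6,True)[:,0]+[x0,y0]; print(n,'corners',ap.tolist(),[onz(n,p,.01)[:2].round(4).tolist() for p in ap])
# rack
x0,y0,x1,y1=128,182,196,258;c=cv2.GaussianBlur(t,(0,0),.7)[y0:y1,x0:x1]; m=(c.max(2)>105).astype(np.uint8)*255
cs,_=cv2.findContours(m,cv2.RETR_EXTERNAL,cv2.CHAIN_APPROX_NONE); k=cv2.convexHull(max(cs,key=cv2.contourArea))
print('rack',[ (p+[x0,y0]).tolist() for p in cv2.approxPolyDP(k,4,True)[:,0]])
W=np.array([onz('top',p[0]+np.array([x0,y0]),.008)[:2] for p in k],np.float32); print('rack minrect',cv2.minAreaRect(W))
```

```text
cal spots: disc top z.012, ring top z.02
disc top circ 0.4903 -0.2336 d 0.0591 ell [ 0.4899 -0.2336] [0.0569 0.0569]
disc scene circ 0.4898 -0.2356 d 0.0608 ell [ 0.4897 -0.2354] [0.0555 0.0591]
ring top circ 0.6086 -0.2562 d 0.0593 ell [ 0.6087 -0.2563] [0.0565 0.0575]
ring scene circ 0.6087 -0.2584 d 0.0582 ell [ 0.6088 -0.2582] [0.0538 0.0564]
lamp top circ 0.5117 -0.0139 d 0.053 ell [ 0.5113 -0.014 ] [0.0499 0.0511]
plate top minrect ((0.5111886858940125, -0.014268651604652405), (0.1112566664814949, 0.1112511083483696), 15.313241958618164)
top corners [[301, 198], [312, 242], [268, 253], [256, 210]] [[0.5757, -0.0532], [0.4724, -0.0792], [0.4461, 0.0236], [0.5468, 0.0528]]
scene corners [[277, 204], [303, 234], [269, 254], [245, 227]] [[0.4289, 0.0247], [0.5507, 0.0473], [0.5765, -0.0563], [0.4729, -0.0828]]
rack [[187, 199], [174, 250], [135, 239], [145, 193]]
rack minrect ((0.5233827233314514, 0.2824772000312805), (0.11019111424684525, 0.12610949575901031), 77.04281616210938)
```

```bash
R='-'; python3 -m jog '[[[-41,0,0,0,0,0.064],[-41,0,0,0,0,0.064],[-41,0,0,0,0,0.064],[-41,0,0,0,0,0.064],[-41,0,0,0,0,0.064],[-41,0,0,0,0,0.064],[-41,0,0,0,0,0.064],[-41,0,0,0,0,0.064],[-41,0,0,0,0,0.064],[-41,0,0,0,0,0.064]]]' 78 10
python3 -m jog '[[[-41,0,0,0,0,0.064],[-41,0,0,0,0,0.064],[-41,0,0,0,0,0.064],[-41,0,0,0,0,0.064],[-41,0,0,0,0,0.064],[-41,0,0,0,0,0.064],[-41,0,0,0,0,0.064],[-41,0,0,0,0,0.064],[-41,0,0,0,0,0.064],[-41,0,0,0,0,0.064]]]'
cat >> h.py <<'E'
def goal(xyz=None,yaw=None):
    "remaining move in current tool frame: mm, and yaw turn of tool y (mod 180) about tool z, tool down"
    o=arm.get_obs();R=np.array(o['tcp_rot']);p=np.array(o['eef_pos'])
    print('t',round(float(o['t']),2),'p',p.round(4),'yawY',np.degrees(np.arctan2(R[1,1],R[0,1])).round(2),'zax',R[:,2].round(3),'F',np.round(o['wrist_force'],1),'open',round(float(o['opening'])*1000,1),'q',np.round(o['joint_pos'],2).tolist())
    if xyz is not None: print('tool mm',(R.T@(np.array(xyz)-p)*1000).round(1))
    if yaw is not None:
        a=np.degrees(np.arctan2(R[1,1],R[0,1])); d=(yaw-a+90)%180-90; print('turn tool z rad',np.radians(-d).round(4))
E
python3 - <<'E'
from h import *
goal((.6088,-.2572,.1),-74.8)
E
```

```text
t: 0.93
eef_pos: [0.5245, 0.3673, 0.2191]
tcp_rot: [[-0.58, 0.814, -0.0], [0.814, 0.58, -0.0], [-0.0, -0.0, -1.0]]
wrist_force: [0.3, 0.6, -0.6]
opening: 0.0779
t: 1.77
eef_pos: [0.6555, -0.0138, 0.2191]
tcp_rot: [[0.021, 1.0, -0.0], [1.0, -0.021, -0.0], [-0.0, -0.0, -1.0]]
wrist_force: [1.0, 0.6, 0.1]
opening: 0.0783
t 1.77 p [ 0.6555 -0.0138  0.2191] yawY -1.2 zax [-0. -0. -1.] F [1.  0.6 0.1] open 78.3 q [-0.36, 0.51, 0.47, 1.54, -0.24, 1.15, 0.14]
tool mm [-244.3  -41.5  119.2]
turn tool z rad 1.2845
```

```bash
python3 -m jog '[[[-35,-6,0,0,0,0],[-35,-6,0,0,0,0],[-35,-6,0,0,0,0],[-35,-6,0,0,0,0],[-35,-6,0,0,0,0],[-35,-6,0,0,0,0],[-34.3,-5.5,0,0,0,0],[0,0,12,0,0,0.117],[0,0,12,0,0,0.117],[0,0,12,0,0,0.117]]]'
python3 -m jog '[[[0,0,12,0,0,0.117],[0,0,12,0,0,0.117],[0,0,12,0,0,0.117],[0,0,12,0,0,0.117],[0,0,12,0,0,0.117],[0,0,12,0,0,0.117],[0,0,12,0,0,0.117],[0,0,0,0,0,0.115],[0,0,0,0,0,0]]]'
python3 - <<'E'
from h import *
goal((.6088,-.2572,.018),-74.8)
im=arm.camera('scene'); cv2.imwrite('pics/s1.png',cv2.resize(im[200:340,120:300,::-1],(720,560)))
E
```

```text
t: 2.6
eef_pos: [0.6092, -0.2562, 0.1828]
tcp_rot: [[0.367, 0.93, -0.0], [0.93, -0.367, 0.0], [-0.0, -0.0, -1.0]]
wrist_force: [0.4, 0.4, -0.9]
opening: 0.0782
t: 3.35
eef_pos: [0.6091, -0.255, 0.0983]
tcp_rot: [[0.966, 0.259, -0.002], [0.259, -0.966, 0.0], [-0.002, -0.001, -1.0]]
wrist_force: [0.9, 0.2, -0.1]
opening: 0.0781
t 3.35 p [ 0.6091 -0.255   0.0983] yawY -74.98 zax [-0.002  0.    -1.   ] F [ 0.9  0.2 -0.1] open 78.1 q [-0.15, 0.73, 0.74, 1.63, -0.56, 1.01, -0.53]
tool mm [-0.7  2.  80.3]
turn tool z rad -0.0032
```

View pics/s1.png

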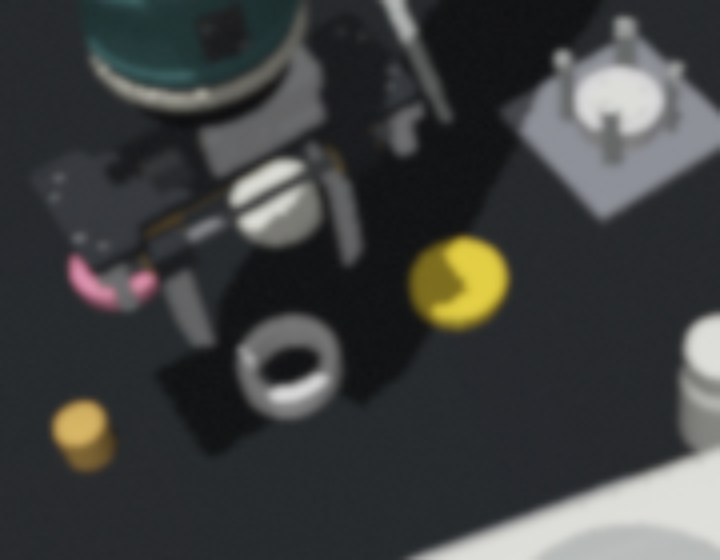

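The gripper (fingers at (195,310) and (345,220) in the crop) straddles the ring at (290,365); going down for the first centring squeeze.

```bash
python3 -m jog '[[[-0.7,2,20,0,0,0],[0,0,25,0,0,0],[0,0,20,0,0,0],[0,0,10,0,0,0],[0,0,5,0,0,0],[0,0,0,0,0,0]]]' 78 5
python3 -m jog '[[[0,0,0,0,0,0],[0,0,0,0,0,0],[0,0,0,0,0,0],[0,0,0,0,0,0],[0,0,0,0,0,0],[0,0,0,0,0,0]]]' 40 5
python3 - <<'E'
from h import *
goal((.6088,-.2572,.018),-74.8)
E
```

```text
t: 3.9
eef_pos: [0.6093, -0.2577, 0.0193]
tcp_rot: [[0.964, 0.266, -0.001], [0.266, -0.964, 0.0], [-0.0, -0.0, -1.0]]
wrist_force: [-0.5, 0.2, 1.2]
opening: 0.0781
t: 4.4
eef_pos: [0.6099, -0.2577, 0.0202]
tcp_rot: [[0.964, 0.265, 0.001], [0.265, -0.964, -0.0], [0.001, 0.0, -1.0]]
wrist_force: [-1.1, 0.4, 6.8]
opening: 0.0553
t 4.4 p [ 0.6099 -0.2577  0.0202] yawY -74.64 zax [ 0.001 -0.    -1.   ] F [-1.1  0.4  6.8] open 55.3 q [-0.1, 0.83, 0.68, 1.66, -0.63, 0.89, -0.47]
tool mm [-0.9 -0.7  2.2]
turn tool z rad 0.0029
```

```bash
python3 -m jog '[[[0,0,0,0,0,0],[0,0,0,0,0,0],[0,0,0,0,0,0],[0,0,-1,0,0,-0.12],[0,0,0,0,0,-0.12],[0,0,0,0,0,-0.12],[0,0,0,0,0,-0.12],[0,0,0,0,0,-0.12],[0,0,0,0,0,-0.12],[0,0,0,0,0,-0.12]]]' 76
python3 -m jog '[[[0,0,0,0,0,-0.12],[0,0,0,0,0,-0.12],[0,0,0,0,0,-0.12],[0,0,0,0,0,-0.12],[0,0,0,0,0,-0.12],[0,0,0,0,0,-0.12],[0,0,0,0,0,0]]]'
python3 - <<'E'
from h import *
goal((.6099,-.2577,.019),15.2)
E
```

```text
t: 5.23
eef_pos: [0.6094, -0.2576, 0.0204]
tcp_rot: [[0.441, 0.897, -0.0], [0.897, -0.441, -0.0], [-0.0, -0.0, -1.0]]
wrist_force: [-0.8, -0.2, -0.5]
opening: 0.076
t: 5.82
eef_pos: [0.6093, -0.2579, 0.0205]
tcp_rot: [[-0.26, 0.966, 0.0], [0.966, 0.26, 0.0], [0.0, 0.0, -1.0]]
wrist_force: [-0.2, -0.3, -0.0]
opening: 0.0759
t 5.82 p [ 0.6093 -0.2579  0.0205] yawY 15.06 zax [ 0.  0. -1.] F [-0.2 -0.3 -0. ] open 75.9 q [0.14, 0.73, 0.3, 1.65, -0.28, 0.8, 0.83]
tool mm [0.  0.6 1.5]
turn tool z rad -0.0025
```

```bash
python3 -m jog '[[[0,0,0,0,0,0],[0,0,0,0,0,0],[0,0,0,0,0,0],[0,0,0,0,0,0],[0,0,0,0,0,0],[0,0,0,0,0,0],[0,0,-10,0,0,0],[0,0,-30,0,0,0],[0,0,-30,0,0,0],[0,0,-30,0,0,0]]]' 40 20
python3 - <<'E'
from h import *
goal((.6088-.0976,-.2577+.2421,.12),15.2)
goal((.5112,-.0155,.12),15.2)
E
```

```text
t: 6.65
eef_pos: [0.6092, -0.2576, 0.1223]
tcp_rot: [[-0.254, 0.967, -0.0], [0.967, 0.254, -0.0], [0.0, -0.0, -1.0]]
wrist_force: [-0.7, 0.1, -0.7]
opening: 0.0561
t 6.65 p [ 0.6092 -0.2576  0.1223] yawY 14.69 zax [-0. -0. -1.] F [-0.7  0.1 -0.7] open 56.1 q [0.11, 0.6, 0.35, 1.61, -0.24, 0.97, 0.79]
tool mm [259.  -33.4   2.3]
turn tool z rad -0.0089
t 6.65 p [ 0.6092 -0.2576  0.1223] yawY 14.69 zax [-0. -0. -1.] F [-0.7  0.1 -0.7] open 56.1 q [0.11, 0.6, 0.35, 1.61, -0.24, 0.97, 0.79]
tool mm [259.  -33.4   2.3]
turn tool z rad -0.0089
```

```bash
python3 -m jog '[[[37,-5,0,0,0,-0.009],[37,-5,0,0,0,0],[37,-5,0,0,0,0],[37,-5,0,0,0,0],[37,-4.5,0,0,0,0],[37,-4.5,0,0,0,0],[37,-4.4,0,0,0,0],[0,0,0,0,0,0],[0,0,0,0,0,0]]]'
python3 - <<'E'
from h import *
goal((.5113,-.0155,.12),15.2)
for n in('scene','top'):
  im=arm.camera(n); cv2.imwrite(f'pics/{n}2.png',im[:,:,::-1])
  b=(slice(180,270),slice(220,340)); cv2.imwrite(f'pics/{n}2c.png',cv2.resize(im[b][:,:,::-1],(800,600),interpolation=cv2.INTER_CUBIC))
E
```

```text
t: 7.4
eef_pos: [0.5093, -0.0144, 0.1214]
tcp_rot: [[-0.266, 0.964, 0.001], [0.964, 0.266, 0.001], [0.001, 0.001, -1.0]]
wrist_force: [0.8, -0.3, -0.4]
opening: 0.0561
t 7.4 p [ 0.5093 -0.0144  0.1214] yawY 15.42 zax [ 0.001  0.001 -1.   ] F [ 0.8 -0.3 -0.4] open 56.1 q [-0.31, 0.35, 0.33, 2.0, -0.15, 0.82, 0.38]
tool mm [-1.6  1.7  1.4]
turn tool z rad 0.0038
```

View pics/scene2c.png

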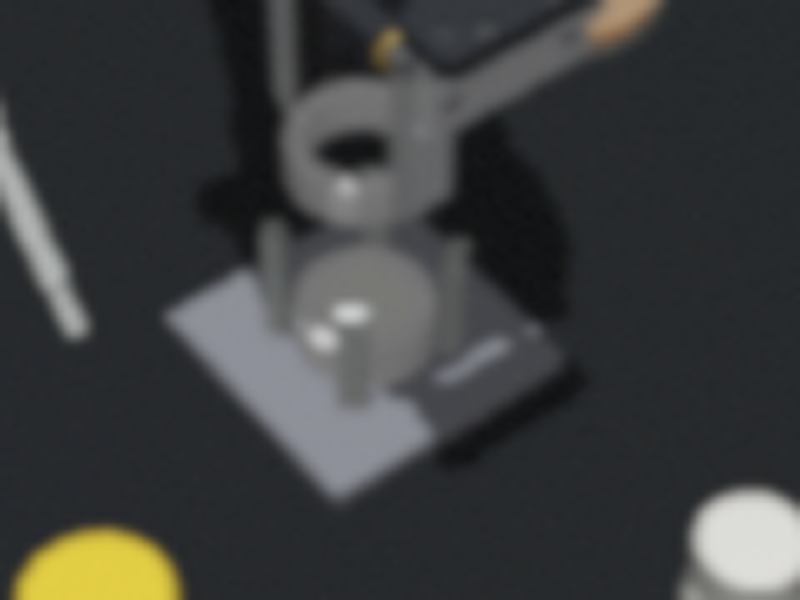

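View pics/top2c.png

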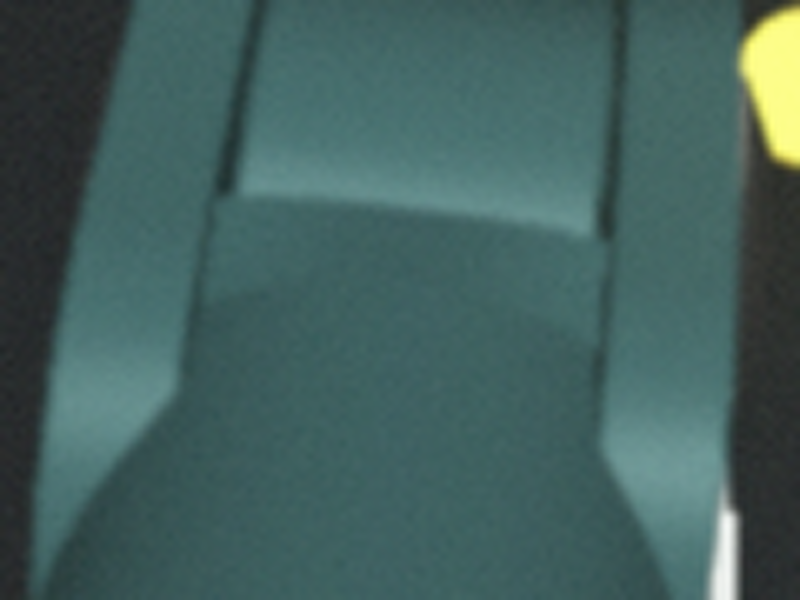

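```bash
python3 -m jog '[[[-1.6,1.7,0,0,0,0],[0,0,10,0,0,0],[0,0,10,0,0,0],[0,0,8,0,0,0],[0,0,0,0,0,0],[0,0,0,0,0,0],[0,0,0,0,0,0]]]'
python3 - <<'E'
from h import *
goal((.5113,-.0155,.0505),15.2)
E
```

```text
t: 8.08
eef_pos: [0.5115, -0.0176, 0.0924]
tcp_rot: [[-0.263, 0.965, -0.0], [0.965, 0.263, -0.0], [-0.0, -0.0, -1.0]]
wrist_force: [0.1, -0.4, -1.0]
opening: 0.0557
t 8.08 p [ 0.5115 -0.0176  0.0924] yawY 15.22 zax [-0. -0. -1.] F [ 0.1 -0.4 -1. ] open 55.7 q [-0.29, 0.4, 0.32, 2.01, -0.18, 0.76, 0.4]
tool mm [ 2.1  0.3 41.9]
turn tool z rad 0.0004
```

```bash
python3 -m jog '[[[2,0.3,0,0,0,0],[0,0,0,0,0,0],[0,0,5,0,0,0],[0,0,5,0,0,0],[0,0,0,0,0,0],[0,0,0,0,0,0]]]'
python3 -m jog '[[[0,0,5,0,0,0],[0,0,5,0,0,0],[0,0,0,0,0,0],[0,0,0,0,0,0]]]'
python3 -m jog '[[[0,0,5,0,0,0],[0,0,5,0,0,0],[0,0,0,0,0,0],[0,0,0,0,0,0]]]'
python3 - <<'E'
from h import *
goal((.5113,-.0155,.0505),15.2)
E
```

```text
t: 8.58
eef_pos: [0.511, -0.0155, 0.0821]
tcp_rot: [[-0.263, 0.965, -0.001], [0.965, 0.263, -0.0], [0.0, -0.001, -1.0]]
wrist_force: [-0.1, -0.4, -0.8]
opening: 0.0557
t: 8.92
eef_pos: [0.5112, -0.0153, 0.0722]
tcp_rot: [[-0.263, 0.965, -0.0], [0.965, 0.263, -0.0], [0.0, -0.0, -1.0]]
wrist_force: [1.0, 2.1, -1.6]
opening: 0.0561
t: 9.25
eef_pos: [0.5112, -0.0152, 0.0622]
tcp_rot: [[-0.263, 0.965, -0.0], [0.965, 0.263, 0.0], [0.0, -0.0, -1.0]]
wrist_force: [2.8, 2.9, -3.2]
opening: 0.0561
t 9.25 p [ 0.5112 -0.0152  0.0622] yawY 15.25 zax [-0.  0. -1.] F [ 2.8  2.9 -3.2] open 56.1 q [-0.28, 0.45, 0.3, 2.02, -0.2, 0.69, 0.41]
tool mm [-0.3 -0.  11.7]
turn tool z rad 0.0009
```

```bash
python3 -m jog '[[[0.3,0.5,4,0,0,0],[0,0,4,0,0,0],[0,0,2,0,0,0],[0,0,0,0,0,0],[0,0,0,0,0,0]]]'
python3 -m jog '[[[0,0,1,0,0,0],[0,0,1,0,0,0],[0,0,0,0,0,0],[0,0,0,0,0,0]]]'
python3 - <<'E'
from h import *
goal((.5113,-.0155,.0505),15.2)
E
```

```text
t: 9.67
eef_pos: [0.5115, -0.0151, 0.0523]
tcp_rot: [[-0.263, 0.965, -0.001], [0.965, 0.263, -0.0], [-0.0, -0.001, -1.0]]
wrist_force: [0.8, 0.4, -0.5]
opening: 0.0561
t: 10.0
eef_pos: [0.5117, -0.0151, 0.0505]
tcp_rot: [[-0.263, 0.965, -0.0], [0.965, 0.263, -0.0], [-0.0, -0.0, -1.0]]
wrist_force: [0.1, 0.4, -0.7]
opening: 0.0562
t 10.0 p [ 0.5117 -0.0151  0.0505] yawY 15.24 zax [-0. -0. -1.] F [ 0.1  0.4 -0.7] open 56.2 q [-0.27, 0.47, 0.29, 2.03, -0.21, 0.67, 0.42]
tool mm [-0.3 -0.4 -0. ]
turn tool z rad 0.0007
```

```bash
python3 -m jog '[[[0,0,1,0,0,0],[0,0,0,0,0,0],[0,0,0,0,0,0]]]'
python3 -m jog '[[[0,0,0.7,0,0,0],[0,0,0,0,0,0],[0,0,0,0,0,0]]]'
```

```text
t: 10.25
eef_pos: [0.5118, -0.0151, 0.0501]
tcp_rot: [[-0.263, 0.965, 0.0], [0.965, 0.263, 0.0], [0.0, 0.0, -1.0]]
wrist_force: [-4.3, -0.7, 12.9]
opening: 0.0559
t: 10.5
eef_pos: [0.5118, -0.0152, 0.0496]
tcp_rot: [[-0.263, 0.965, 0.0], [0.965, 0.263, 0.0], [0.0, 0.0, -1.0]]
wrist_force: [-7.0, 0.3, 21.5]
opening: 0.0561
```

```bash
python3 -m jog '[[[0,0,-1.2,0,0,0],[0,0,0,0,0,0],[0,0,0,0,0,0],[0,0,0,0,0,0],[0,0,-5,0,0,0],[0,0,-15,0,0,0],[0,0,-25,0,0,0],[0,0,-30,0,0,0],[0,0,-10,0,0,0],[0,0,0,0,0,0]]]' 74 20
python3 - <<'E'
from h import *
goal((.4902,-.2350,.018),15.2)
im=arm.camera('scene'); cv2.imwrite('pics/s3.png',cv2.resize(im[195:260,240:320,::-1],(738,600),interpolation=cv2.INTER_CUBIC))
E
```

```text
t: 11.33
eef_pos: [0.5131, -0.0149, 0.1376]
tcp_rot: [[-0.263, 0.965, 0.004], [0.965, 0.263, 0.001], [-0.001, 0.004, -1.0]]
wrist_force: [0.3, 0.5, -0.5]
opening: 0.0739
t 11.33 p [ 0.5131 -0.0149  0.1376] yawY 15.24 zax [ 0.004  0.001 -1.   ] F [ 0.3  0.5 -0.5] open 73.9 q [-0.31, 0.33, 0.34, 1.98, -0.14, 0.85, 0.37]
tool mm [-206.2  -80.4  119.4]
turn tool z rad 0.0008
```

View pics/s3.png

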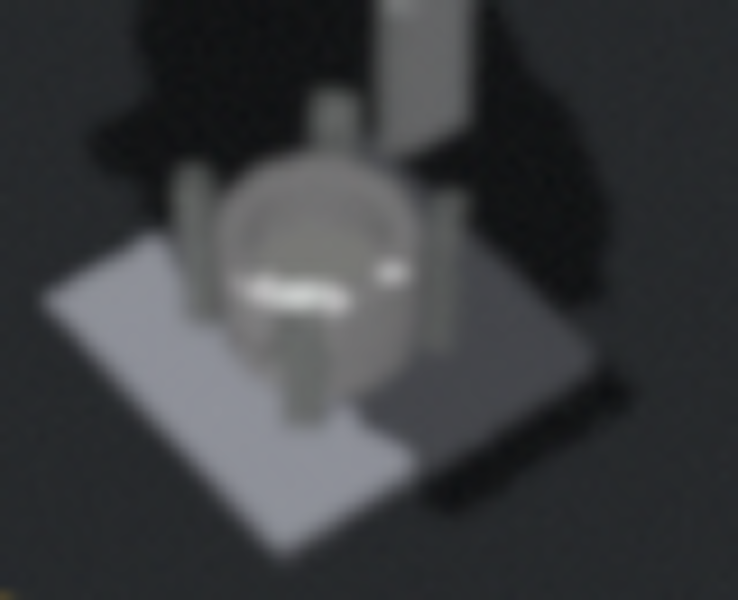

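The ring sits level inside the four posts around (315,260) of the crop, on the lamp body. On to the white disc at (378,235) in the top picture: pink (420,231), yellow (341,192) and teal (379,285) discs are look-alikes, and only the one at (378,235) is white (seen in the earlier enlarged crop).

```bash
python3 -m jog '[[[-34,-13.4,0,0,0,0],[-34,-13.4,0,0,0,0],[-34,-13.4,10,0,0,0],[-34,-13.4,15,0,0,0],[-34,-13.4,20,0,0,0],[-35,-13.4,20,0,0,0],[0,0,25,0,0,0],[0,0,10,0,0,0],[0,0,0,0,0,0],[0,0,0,0,0,0]]]' 78 5
python3 - <<'E'
from h import *
goal((.4902,-.2350,.018),15.2)
im=arm.camera('scene'); cv2.imwrite('pics/s4.png',cv2.resize(im[205:295,130:250,::-1],(800,600),interpolation=cv2.INTER_CUBIC))
E
```

```text
t: 12.22
eef_pos: [0.4879, -0.2323, 0.035]
tcp_rot: [[-0.264, 0.965, -0.002], [0.965, 0.264, 0.001], [0.001, -0.001, -1.0]]
wrist_force: [1.2, -0.1, 1.4]
opening: 0.0779
t 12.22 p [ 0.4879 -0.2323  0.035 ] yawY 15.3 zax [-0.002  0.001 -1.   ] F [ 1.2 -0.1  1.4] open 77.9 q [0.12, 0.55, 0.34, 1.96, -0.28, 0.68, 0.9]
tool mm [-3.3  1.6 17. ]
turn tool z rad 0.0017
```

View pics/s4.png

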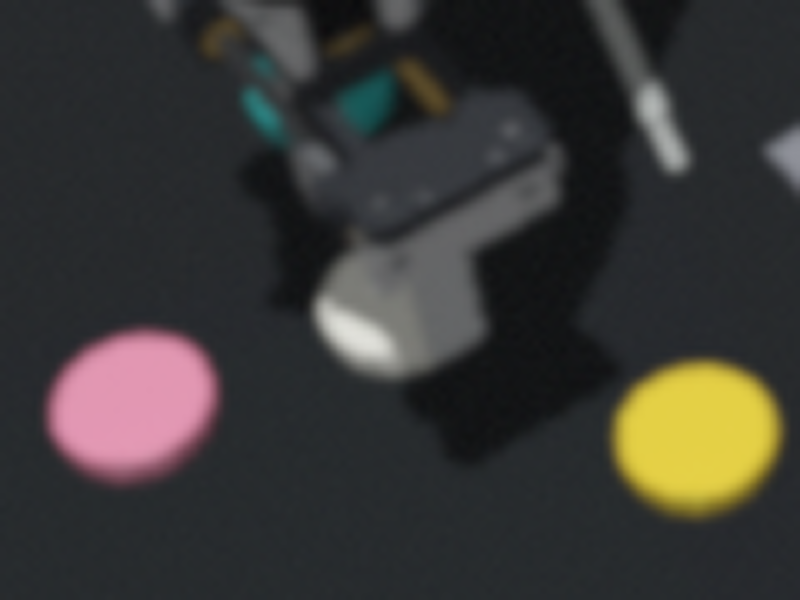

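```bash
python3 -m jog '[[[-1.5,0.5,8,0,0,0],[0,0,7,0,0,0],[0,0,0,0,0,0],[0,0,0,0,0,0],[0,0,0,0,0,0]]]'
python3 - <<'E'
from h import *
goal((.4902,-.2350,.018),15.2)
E
```

```text
t: 12.68
eef_pos: [0.4891, -0.2345, 0.0206]
tcp_rot: [[-0.263, 0.965, 0.0], [0.965, 0.263, -0.0], [-0.0, 0.0, -1.0]]
wrist_force: [0.3, -0.3, -0.5]
opening: 0.0775
t 12.68 p [ 0.4891 -0.2345  0.0206] yawY 15.25 zax [ 0. -0. -1.] F [ 0.3 -0.3 -0.5] open 77.5 q [0.13, 0.57, 0.33, 1.96, -0.29, 0.65, 0.91]
tool mm [-0.8  0.9  2.6]
turn tool z rad 0.0008
```

```bash
python3 -m jog '[[[-0.8,0.9,1.5,0,0,0],[0,0,0,0,0,0],[0,0,0,0,0,0],[0,0,0,0,0,0],[0,0,0,0,0,0],[0,0,0,0,0,0],[0,0,0,0,0,0]]]' 40 5
python3 -m jog '[[[0,0,0,0,0,0],[0,0,0,0,0,0],[0,0,0,0,0,0],[0,0,0,0,0,0.121],[0,0,0,0,0,0.121],[0,0,0,0,0,0.121],[0,0,0,0,0,0.121],[0,0,0,0,0,0.121],[0,0,0,0,0,0.121],[0,0,0,0,0,0.121]]]' 76
python3 -m jog '[[[0,0,0,0,0,0.121],[0,0,0,0,0,0.121],[0,0,0,0,0,0.121],[0,0,0,0,0,0.121],[0,0,0,0,0,0.121],[0,0,0,0,0,0.12],[0,0,0,0,0,0],[0,0,0,0,0,0],[0,0,0,0,0,0]]]'
python3 - <<'E'
from h import *
goal((.4902,-.2350,.018),-74.8)
E
```

```text
t: 13.27
eef_pos: [0.4901, -0.2351, 0.019]
tcp_rot: [[-0.263, 0.965, 0.0], [0.965, 0.263, -0.0], [-0.0, 0.0, -1.0]]
wrist_force: [0.4, -0.5, 0.3]
opening: 0.0558
t: 14.1
eef_pos: [0.4901, -0.235, 0.0189]
tcp_rot: [[0.554, 0.833, 0.0], [0.833, -0.554, -0.0], [0.0, 0.0, -1.0]]
wrist_force: [0.4, 0.6, -0.8]
opening: 0.0758
t: 14.85
eef_pos: [0.49, -0.235, 0.0189]
tcp_rot: [[0.964, 0.266, -0.0], [0.266, -0.964, -0.0], [-0.0, 0.0, -1.0]]
wrist_force: [-0.2, -0.5, -0.9]
opening: 0.076
t 14.85 p [ 0.49   -0.235   0.0189] yawY -74.58 zax [-0. -0. -1.] F [-0.2 -0.5 -0.9] open 76.0 q [-0.16, 0.68, 0.72, 1.97, -0.66, 0.74, -0.35]
tool mm [0.2 0.  0.9]
turn tool z rad 0.0038
```

```bash
python3 -m jog '[[[0,0,0,0,0,0],[0,0,0,0,0,0],[0,0,0,0,0,0],[0,0,0,0,0,0],[0,0,0,0,0,0],[0,0,0,0,0,0],[0,0,-20,0,0,0],[0,0,-40,0,0,0],[0,0,-35,0,0,0.004],[0,0,0,0,0,0]]]' 40 20
python3 -m jog '[[[13.2,-34.4,0,0,0,0],[13.2,-34.4,0,0,0,0],[13.2,-34.4,0,0,0,0],[13.2,-34.4,0,0,0,0],[13.2,-34.4,0,0,0,0],[13.2,-34.4,0,0,0,0],[0,0,0,0,0,0],[0,0,0,0,0,0],[0,0,0,0,0,0],[0,0,0,0,0,0]]]'
python3 - <<'E'
from h import *
goal((.5117,-.0151,.069),-74.8)
im=arm.camera('scene'); cv2.imwrite('pics/s5.png',cv2.resize(im[180:270,220:340,::-1],(800,600),interpolation=cv2.INTER_CUBIC))
E
```

```text
t: 15.68
eef_pos: [0.492, -0.2366, 0.1192]
tcp_rot: [[0.966, 0.257, 0.006], [0.257, -0.966, -0.002], [0.005, 0.004, -1.0]]
wrist_force: [0.2, -0.3, 0.9]
opening: 0.0552
t: 16.52
eef_pos: [0.5132, -0.0165, 0.1139]
tcp_rot: [[0.967, 0.256, 0.0], [0.256, -0.967, -0.0], [0.0, 0.0, -1.0]]
wrist_force: [1.1, -1.4, -0.4]
opening: 0.0549
t 16.52 p [ 0.5132 -0.0165  0.1139] yawY -75.15 zax [ 0. -0. -1.] F [ 1.1 -1.4 -0.4] open 54.9 q [-0.73, 0.5, 0.88, 2.0, -0.5, 0.87, -0.88]
tool mm [-1.1 -1.8 44.9]
turn tool z rad -0.0062
```

View pics/s5.png

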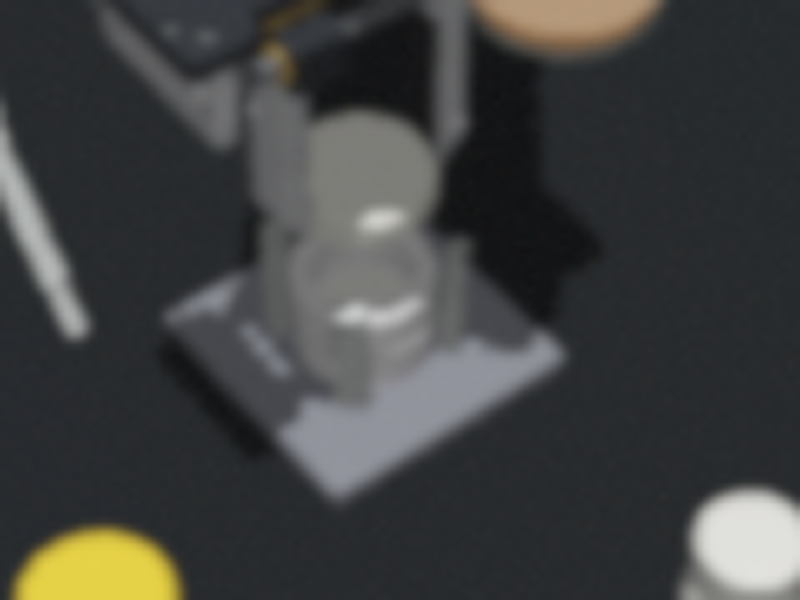

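The disc (crop (370,175)) is held level over the stand; correcting and going in.

```bash
python3 -m jog '[[[-1.1,-1.8,10,0,0,-0.005],[0,0,10,0,0,0],[0,0,7,0,0,0],[0,0,0,0,0,0],[0,0,0,0,0,0],[0,0,0,0,0,0],[0,0,0,0,0,0]]]'
python3 - <<'E'
from h import *
goal((.5117,-.0151,.069),-74.8)
E
```

```text
t: 17.15
eef_pos: [0.512, -0.0139, 0.0871]
tcp_rot: [[0.965, 0.262, 0.0], [0.262, -0.965, -0.0], [0.0, 0.0, -1.0]]
wrist_force: [-0.4, 0.1, -0.4]
opening: 0.0552
t 17.15 p [ 0.512  -0.0139  0.0871] yawY -74.78 zax [ 0. -0. -1.] F [-0.4  0.1 -0.4] open 55.2 q [-0.7, 0.53, 0.84, 2.02, -0.54, 0.82, -0.85]
tool mm [-0.6  1.  18.1]
turn tool z rad 0.0003
```

```bash
python3 -m jog '[[[-0.6,1,0,0,0,0],[0,0,4,0,0,0],[0,0,3,0,0,0],[0,0,0,0,0,0],[0,0,0,0,0,0],[0,0,0,0,0,0]]]'
python3 -m jog '[[[0,0,4,0,0,0],[0,0,3,0,0,0],[0,0,0,0,0,0],[0,0,0,0,0,0]]]'
python3 - <<'E'
from h import *
goal((.5117,-.0151,.069),-74.8)
E
```

```text
t: 17.65
eef_pos: [0.5115, -0.0149, 0.0799]
tcp_rot: [[0.965, 0.263, -0.0], [0.263, -0.965, -0.0], [-0.0, 0.0, -1.0]]
wrist_force: [-0.4, -0.1, -0.6]
opening: 0.0549
t: 17.98
eef_pos: [0.5114, -0.015, 0.0726]
tcp_rot: [[0.965, 0.263, -0.0], [0.263, -0.965, -0.0], [-0.0, 0.0, -1.0]]
wrist_force: [0.8, -0.1, -0.5]
opening: 0.0553
t 17.98 p [ 0.5114 -0.015   0.0726] yawY -74.78 zax [-0. -0. -1.] F [ 0.8 -0.1 -0.5] open 55.3 q [-0.68, 0.55, 0.82, 2.03, -0.57, 0.79, -0.83]
tool mm [0.3 0.2 3.6]
turn tool z rad 0.0004
```

```bash
python3 -m jog '[[[0,0,2,0,0,0],[0,0,1.6,0,0,0],[0,0,0,0,0,0],[0,0,0,0,0,0]]]'
python3 -m jog '[[[0,0,1,0,0,0],[0,0,0,0,0,0],[0,0,0,0,0,0]]]'
```

```text
t: 18.32
eef_pos: [0.5115, -0.0149, 0.0692]
tcp_rot: [[0.965, 0.263, -0.0], [0.263, -0.965, -0.0], [-0.0, 0.0, -1.0]]
wrist_force: [0.5, -0.0, -0.7]
opening: 0.0553
t: 18.57
eef_pos: [0.5117, -0.0149, 0.0686]
tcp_rot: [[0.965, 0.263, 0.0], [0.263, -0.965, 0.0], [0.0, -0.0, -1.0]]
wrist_force: [-1.3, -0.3, 6.2]
opening: 0.0555
```

```bash
python3 -m jog '[[[0,0,0.7,0,0,0],[0,0,0,0,0,0],[0,0,0,0,0,0]]]'
python3 -m jog '[[[0,0,-1.2,0,0,0],[0,0,0,0,0,0],[0,0,0,0,0,0],[0,0,0,0,0,0],[0,0,-5,0,0,0],[0,0,-15,0,0,0],[0,0,-30,0,0,0],[0,0,-35,0,0,0],[0,0,-30,0,0,0],[0,0,-15,0,0,0]]]' 74 20
python3 - <<'E'
from h import *
goal((.5117,-.0151,.069),-74.8)
im=arm.camera('scene'); cv2.imwrite('pics/s6.png',cv2.resize(im[195:260,240:320,::-1],(738,600),interpolation=cv2.INTER_CUBIC))
im=arm.camera('top'); cv2.imwrite('pics/t6.png',im[:,:,::-1])
E
```

```text
t: 18.82
eef_pos: [0.5119, -0.0149, 0.0682]
tcp_rot: [[0.965, 0.263, 0.001], [0.263, -0.965, 0.0], [0.001, -0.0, -1.0]]
wrist_force: [-4.1, 0.4, 15.2]
opening: 0.0554
t: 19.65
eef_pos: [0.5123, -0.0154, 0.2021]
tcp_rot: [[0.965, 0.262, 0.003], [0.262, -0.965, 0.0], [0.003, 0.0, -1.0]]
wrist_force: [-0.4, 0.6, 0.9]
opening: 0.0737
t 19.65 p [ 0.5123 -0.0154  0.2021] yawY -74.82 zax [ 0.003  0.    -1.   ] F [-0.4  0.6  0.9] open 73.7 q [-0.84, 0.36, 1.0, 1.93, -0.36, 1.03, -0.99]
tool mm [ -0.9  -0.5 133.1]
turn tool z rad -0.0003
```

View pics/s6.png

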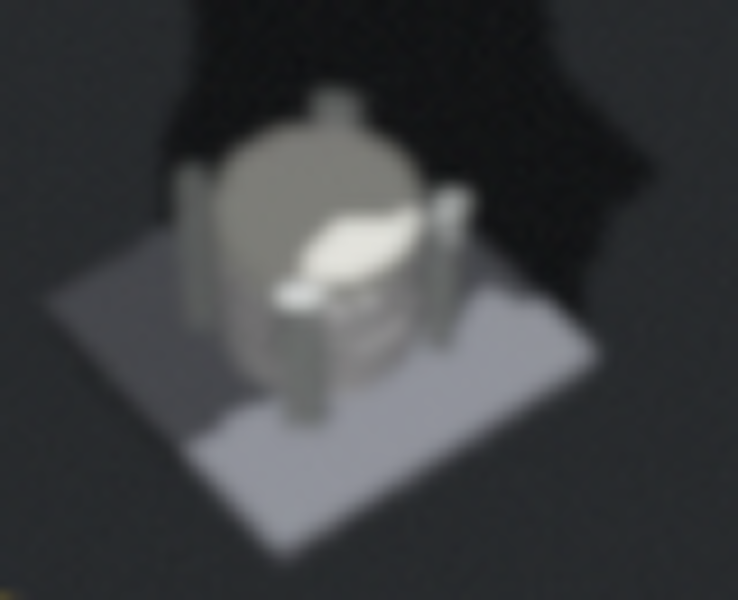

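Run:
```python
import cv2,numpy as np
from h import *
s=cv2.imread('pics/scene0.png');t=cv2.imread('pics/top0.png')
# rack edges in top: profile scanning for right edge & top/bottom edges
g=cv2.GaussianBlur(t,(0,0),.6).max(2).astype(float)
def edge(a,b):
    # subpixel crossing of 110 along a->b (outside to inside)
    a=np.array(a,float);b=np.array(b,float);n=200
    pts=a+(b-a)*np.linspace(0,1,n)[:,None]
    v=cv2.remap(g.astype(np.float32),pts[:,0].astype(np.float32)[None],pts[:,1].astype(np.float32)[None],cv2.INTER_LINEAR)[0]
    i=np.argmax(v>115); return pts[i]
R=[edge((x,y),(x-12,y-3)) for x,y in [(192,203),(190,211),(188,219),(186,227),(184,235),(181,243)]]
print('right edge',np.round(R,1).tolist())
W=np.array([onz('top',p,.008)[:2] for p in R]); vx,vy,cx,cy=cv2.fitLine(W.astype(np.float32),cv2.DIST_L2,0,.01,.01).ravel(); print('dir deg',np.degrees(np.arctan2(vy,vx)),(cx,cy))
T=[edge((x,y),(x-2,y+12)) for x,y in [(160,184),(166,185),(172,187),(178,188)]]; print(np.round(T,1).tolist())
T=np.array([onz('top',p,.008)[:2] for p in T]);print('top edge',T.round(4).tolist())
B=[edge((x,y),(x+2,y-12)) for x,y in [(150,252),(156,254),(162,256),(168,257)]]; print(np.round(B,1).tolist())
B=np.array([onz('top',p,.008)[:2] for p in B]);print('bot edge',B.round(4).tolist())
a=np.arctan2(vy,vx); 
if np.cos(a)<0:a+=np.pi
ux=np.array([np.cos(a),np.sin(a)]);uy=np.array([-ux[1],ux[0]])
r=(W@uy).mean(); tt=(T@ux).mean(); bb=(B@ux).mean(); print('len x',tt-bb)
C=ux*(tt+bb)/2+uy*(r+.05); print('rack C',C,'ang',np.degrees(a))
sl=C-uy*.0325; print('slide mid pred(top cam)',sl, 'corr',sl+[.0003,-.0014])
# project slide top edges to check
for n in('scene','top'):
  q=[np.r_[sl+ux*x+uy*y,.058] for x in(-.05,.05) for y in(-.004,.004)]; print(n,proj(n,q).round(1).tolist())
img=cv2.resize(t[180:260,125:195],None,fx=7,fy=7,interpolation=cv2.INTER_CUBIC)
for k in(0,2):
  q=proj('top',[np.r_[sl+ux*x+uy*y+(uy*.065 if k else 0),.058] for x,y in((-.05,-.004),(.05,-.004),(.05,.004),(-.05,.004))])
  cv2.polylines(img,[np.int32((q-[125,180]+.5)*7)],True,(0,0,255),1)
cv2.imwrite('pics/ov.png',img)
```

```text
right edge [[187.7, 201.9], [185.4, 209.9], [183.6, 217.9], [181.5, 225.9], [179.5, 233.9], [177.4, 242.1]]
dir deg -12.9916525 (np.float32(0.51771283), np.float32(0.22773382))
[[158.6, 192.2], [164.6, 193.5], [170.7, 195.0], [176.6, 196.3]]
top edge [[0.5886, 0.288], [0.5854, 0.2733], [0.5818, 0.2583], [0.5787, 0.2437]]
[[151.2, 244.5], [157.3, 245.9], [163.4, 247.6], [169.4, 248.6]]
bot edge [[0.4633, 0.3021], [0.4602, 0.2871], [0.4563, 0.2724], [0.4543, 0.2578]]
len x 0.12507028369994977
rack C [0.52227757 0.27799416] ang -12.9916525
slide mid pred(top cam) [0.51497128 0.24632606] corr [0.51527128 0.24492606]
scene [[359.9, 178.0], [362.7, 177.7], [371.0, 204.7], [374.0, 204.3]]
top [[164.7, 244.2], [161.3, 243.3], [175.7, 201.0], [172.3, 200.2]]
```

View pics/ov.png

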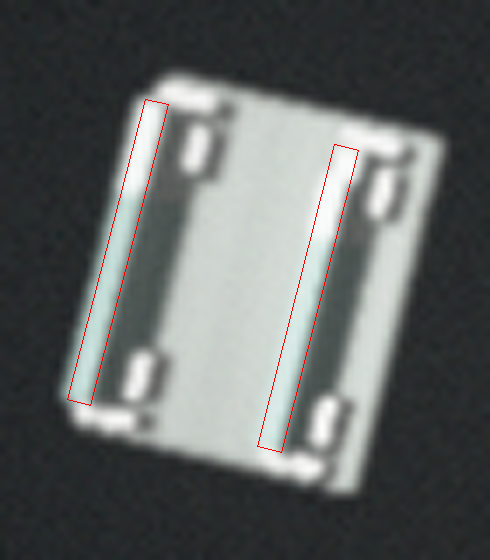

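The disc sits level between the posts (crop (315,215)), flush, let go. The slide in the slot nearer the stand (top crop (345,165), frosted end cut short by a notch) is the notched one; the other (strip (115,250)) has an unbroken frosted end = blank. Moving there.

```bash
python3 -m jog '[[[10.2,-35.8,0,0,0,0],[10.2,-35.8,0,0,0,0],[10.2,-35.8,0,0,0,0],[10.2,-35.8,0,0,0,0],[10.2,-35.8,0,0,0,0],[10.2,-35.8,0,0,0,0],[10.2,-35.8,0,0,0,0],[0,0,0,0,0,-0.12],[0,0,0,0,0,-0.12],[0,0,0,0,0,-0.12]]]' 34
python3 -m jog '[[[0,0,0,0,0,-0.12],[0,0,0,0,0,-0.12],[0,0,0,0,0,-0.12],[0,0,0,0,0,-0.12],[0,0,0,0,0,-0.12],[0,0,0,0,0,-0.12],[0,0,0,0,0,-0.12],[0,0,0,0,0,-0.12],[0,0,0,0,0,-0.12],[0,0,0,0,0,-0.12]]]'
python3 -m jog '[[[0,0,0,0,0,-0.12],[0,0,10,0,0,-0.12],[0,0,15,0,0,-0.12],[0,0,15,0,0,-0.12],[0,0,15,0,0,-0.12],[0,0,15,0,0,-0.12],[0,0,10,0,0,-0.12],[0,0,10,0,0,-0.12],[0,0,0,0,0,-0.12],[0,0,0,0,0,0]]]'
python3 - <<'E'
from h import *
goal((.5155,.2457,.032),77)
im=arm.camera('scene'); cv2.imwrite('pics/s7.png',cv2.resize(im[145:235,320:440,::-1],(800,600),interpolation=cv2.INTER_CUBIC))
im=arm.camera('top'); cv2.imwrite('pics/t7.png',im[:,:,::-1])
E
```

```text
t: 20.58
eef_pos: [0.514, 0.246, 0.1976]
tcp_rot: [[0.806, 0.591, -0.001], [0.591, -0.806, -0.001], [-0.002, 0.001, -1.0]]
wrist_force: [-0.0, 0.3, -0.5]
opening: 0.0341
t: 21.42
eef_pos: [0.5141, 0.2455, 0.1978]
tcp_rot: [[-0.258, 0.966, -0.001], [0.966, 0.258, -0.001], [-0.0, -0.001, -1.0]]
wrist_force: [-0.0, -0.0, -0.2]
opening: 0.0339
t: 22.25
eef_pos: [0.5139, 0.245, 0.1074]
tcp_rot: [[-0.974, 0.228, -0.002], [0.228, 0.974, -0.001], [0.002, -0.001, -1.0]]
wrist_force: [0.4, -0.2, 0.2]
opening: 0.0339
t 22.25 p [0.5139 0.245  0.1074] yawY 76.82 zax [-0.002 -0.001 -1.   ] F [ 0.4 -0.2  0.2] open 33.9 q [-0.72, 0.47, 0.28, 1.86, -0.17, 0.85, 0.99]
tool mm [-1.6  1.1 75.4]
turn tool z rad -0.0031
```

View pics/s7.png

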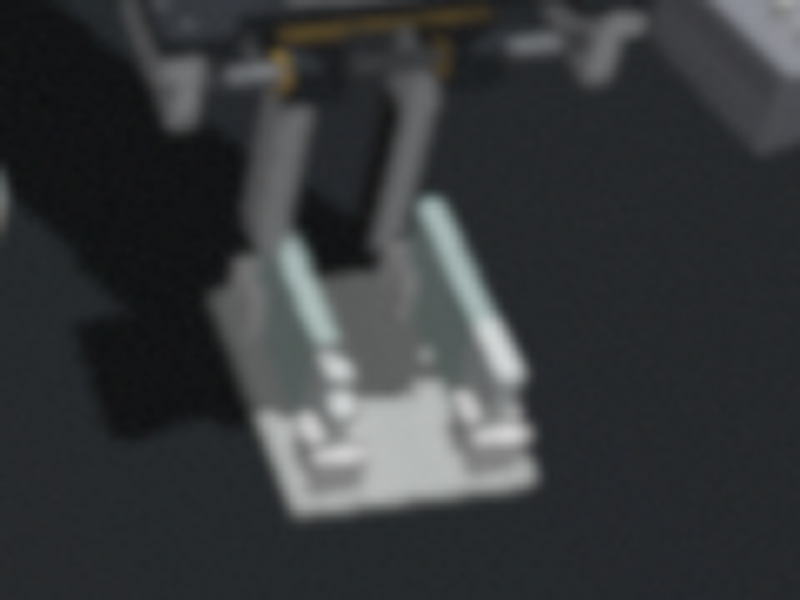

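View pics/t7.png

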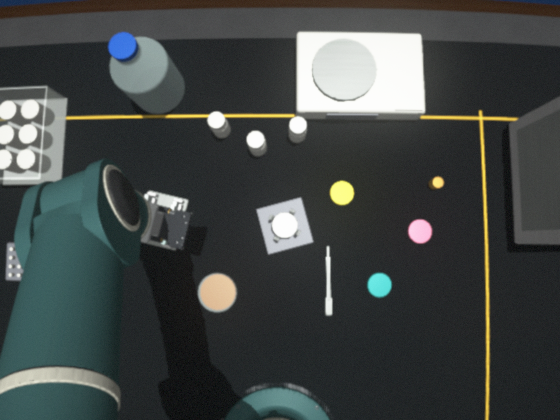

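The enlarged crop shows the left slide with its corner notched at (340,380) and the fingers (275,190)/(405,180) straddling it; the right one is unbroken (blank). Descending.

```bash
python3 -m jog '[[[-1.6,0.6,15,0,0,-0.003],[0,0,20,0,0,0],[0,0,20,0,0,0],[0,0,12,0,0,0],[0,0,8,0,0,0],[0,0,0,0,0,0],[0,0,0,0,0,0],[0,0,0,0,0,0]]]'
python3 - <<'E'
from h import *
goal((.5155,.2457,.032),77)
E
```

```text
t: 23.02
eef_pos: [0.5168, 0.2461, 0.0347]
tcp_rot: [[-0.973, 0.231, 0.001], [0.231, 0.973, 0.001], [-0.001, 0.001, -1.0]]
wrist_force: [0.1, -0.2, -1.0]
opening: 0.0341
t 23.02 p [0.5168 0.2461 0.0347] yawY 76.62 zax [ 0.001  0.001 -1.   ] F [ 0.1 -0.2 -1. ] open 34.1 q [-0.69, 0.58, 0.25, 1.88, -0.21, 0.71, 1.02]
tool mm [ 1.2 -0.7  2.7]
turn tool z rad -0.0067
```

```bash
python3 -m jog '[[[1.2,-0.7,2,0,0,-0.006],[0,0,0,0,0,0],[0,0,0,0,0,0],[0,0,0,0,0,0],[0,0,0,0,0,0],[0,0,0,0,0,0]]]' 0 5
python3 -m jog '[[[0,0,0,0,0,0],[0,0,0,0,0,0],[0,0,0,0,0,0]]]'
```

```text
t: 23.52
eef_pos: [0.5152, 0.2463, 0.032]
tcp_rot: [[-0.974, 0.224, 0.001], [0.224, 0.974, 0.001], [-0.001, 0.001, -1.0]]
wrist_force: [2.1, 6.2, -0.4]
opening: 0.0077
t: 23.77
eef_pos: [0.5152, 0.2463, 0.032]
tcp_rot: [[-0.974, 0.224, 0.001], [0.224, 0.974, 0.001], [-0.001, 0.001, -1.0]]
wrist_force: [0.8, 5.3, -0.5]
opening: 0.0079
```

```bash
python3 -m jog '[[[0,0.7,0,0,0,0],[0,0,0,0,0,0],[0,0,0,0,0,0]]]' 0 5
python3 -m jog '[[[0,0,0,0,0,0],[0,0,0,0,0,0],[0,0,0,0,0,0],[0,0,0,0,0,0]]]' 0 35
```

```text
t: 24.02
eef_pos: [0.5152, 0.2463, 0.032]
tcp_rot: [[-0.974, 0.225, 0.0], [0.225, 0.974, 0.0], [-0.0, 0.0, -1.0]]
wrist_force: [-0.9, 1.5, 5.5]
opening: 0.0078
t: 24.35
eef_pos: [0.5152, 0.2463, 0.032]
tcp_rot: [[-0.974, 0.225, 0.0], [0.225, 0.974, 0.0], [-0.0, 0.0, -1.0]]
wrist_force: [-0.7, 3.3, 4.9]
opening: 0.0081
```

```bash
python3 -m jog '[[[0,0,-5,0,0,0],[0,0,-10,0,0,0],[0,0,-15,0,0,0],[0,0,-15,0,0,0],[0,0,0,0,0,0]]]'
python3 -m jog '[[[0,0,-25,0,0,0],[0,0,-25,0,0,0],[0,0,-25,0,0,0],[0,0,-25,0,0,0],[0,0,-25,0,0,0],[0,0,-15,0,0,0],[0,0,0,0,0,0],[0,0,0,0,0,0]]]'
python3 - <<'E'
from h import *
goal((.45,0.02,.22),0)
im=arm.camera('scene'); cv2.imwrite('pics/s8.png',cv2.resize(im[100:235,320:500,::-1],(800,600),interpolation=cv2.INTER_CUBIC))
E
```

```text
t: 24.77
eef_pos: [0.5161, 0.2462, 0.079]
tcp_rot: [[-0.974, 0.225, 0.002], [0.225, 0.974, 0.001], [-0.002, 0.001, -1.0]]
wrist_force: [0.8, 0.4, -0.7]
opening: 0.0079
t: 25.43
eef_pos: [0.5151, 0.246, 0.2164]
tcp_rot: [[-0.974, 0.225, 0.0], [0.225, 0.974, 0.0], [-0.0, 0.0, -1.0]]
wrist_force: [-0.9, 0.0, -2.0]
opening: 0.0084
t 25.43 p [0.5151 0.246  0.2164] yawY 77.0 zax [ 0.  0. -1.] F [-0.9  0.  -2. ] open 8.4 q [-0.75, 0.33, 0.32, 1.76, -0.12, 1.06, 0.95]
tool mm [  12.6 -234.9   -3.6]
turn tool z rad 1.3439
```

View pics/s8.png

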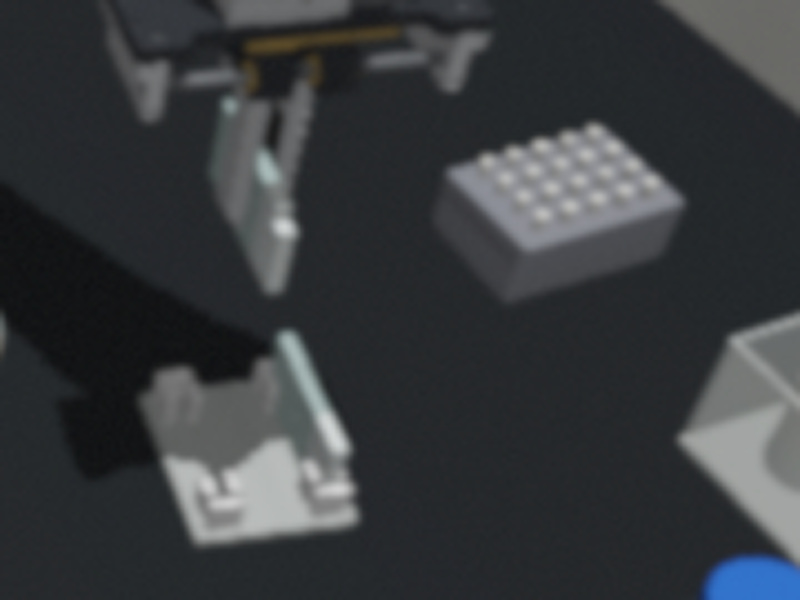

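The slide is held upright clear of the rack, notch at (290,230) of the crop, blank still in place. Carrying it to the stand and turning.

```bash
python3 -m jog '[[[-1,-33,0,0,0,0],[-1,-33,0,0,0,0],[-1,-33,0,0,0,0],[-1,-33,0,0,0,0],[-1,-33,0,0,0,0],[-1,-33,0,0,0,0],[-1,-32,0,0,0,0],[0,0,0,0,0,0.08],[0,0,0,0,0,0.11],[0,0,0,0,0,0.11]]]'
python3 -m jog '[[[0,0,0,0,0,0.11],[0,0,0,0,0,0.11],[0,0,0,0,0,0.11],[0,0,0,0,0,0.11],[0,0,0,0,0,0.11],[0,0,0,0,0,0.11],[0,0,0,0,0,0.11],[0,0,0,0,0,0.11],[0,0,0,0,0,0.11],[0,0,0,0,0,0.054]]]'
python3 -m jog '[[[0,0,0,-0.06,0,0],[0,0,0,-0.08,0,0],[0,0,0,-0.08,0,0],[0,0,0,-0.08,0,0],[0,0,0,-0.08,0,0],[0,0,0,0,0,0]]]'
python3 - <<'E'
from h import *
goal((.45,0.02,.22),0)
E
```

```text
t: 26.32
eef_pos: [0.4694, 0.0198, 0.2154]
tcp_rot: [[-0.861, 0.508, -0.002], [0.508, 0.861, -0.001], [0.001, -0.002, -1.0]]
wrist_force: [-0.7, 1.1, -0.8]
opening: 0.0079
t: 27.15
eef_pos: [0.4695, 0.0203, 0.2153]
tcp_rot: [[0.007, 1.0, -0.002], [1.0, -0.007, -0.001], [-0.001, -0.002, -1.0]]
wrist_force: [-0.2, -0.2, -0.7]
opening: 0.0078
t: 27.65
eef_pos: [0.4676, 0.0206, 0.2147]
tcp_rot: [[-0.001, 0.928, 0.372], [1.0, 0.001, 0.001], [0.0, 0.372, -0.928]]
wrist_force: [0.5, 0.3, -0.9]
opening: 0.0075
t 27.65 p [0.4676 0.0206 0.2147] yawY 0.06 zax [ 0.372  0.001 -0.928] F [ 0.5  0.3 -0.9] open 7.5 q [-0.71, -0.09, 0.54, 2.28, 0.2, 0.57, -0.31]
tool mm [ -0.5 -14.3 -11.4]
turn tool z rad 0.001
```

```bash
python3 -m jog '[[[0,13,21,0,0,0],[0,13,21,0,0,0],[0,0,0,-0.07,0,0],[0,0,0,-0.07,0,0],[0,0,0,-0.07,0,0],[0,0,0,0,0,0]]]'
python3 - <<'E'
from h import *
goal((.5075,0.02,.1406),0)
E
```

```text
t: 28.15
eef_pos: [0.5084, 0.0186, 0.1852]
tcp_rot: [[0.003, 0.841, 0.541], [1.0, 0.001, -0.006], [-0.006, 0.541, -0.841]]
wrist_force: [-0.0, -0.0, -2.3]
opening: 0.0077
t 28.15 p [0.5084 0.0186 0.1852] yawY 0.05 zax [ 0.541 -0.006 -0.841] F [-0.  -0.  -2.3] open 7.7 q [-0.74, -0.0, 0.6, 2.37, 0.4, 0.22, -0.51]
tool mm [  1.6 -24.9  37. ]
turn tool z rad 0.0008
```

Pointing the tool straight outward brings joint 6 to 0.22 (limit 0.19), so I'll turn the tilt direction toward −y instead, where the wrist has room.

```bash
python3 -m jog '[[[0,0,0,0,-0.035,0.05],[0,0,0,0,-0.05,0.075],[0,0,0,0,-0.05,0.075],[0,0,0,0,-0.05,0.075],[0,0,0,0,0,0]]]'
python3 - <<'E'
from h import *
goal()
E
```

```text
t: 28.57
eef_pos: [0.5095, 0.0205, 0.1861]
tcp_rot: [[0.261, 0.816, 0.516], [0.965, -0.215, -0.147], [-0.009, 0.537, -0.844]]
wrist_force: [0.7, 0.7, -0.4]
opening: 0.0077
t 28.57 p [0.5095 0.0205 0.1861] yawY -14.79 zax [ 0.516 -0.147 -0.844] F [ 0.7  0.7 -0.4] open 7.7 q [-0.8, 0.03, 0.54, 2.34, 0.78, 0.38, -1.21]
```

```bash
python3 -m jog '[[[0,0,0,0,-0.05,0.08],[0,0,0,0,-0.05,0.08],[0,0,0,0,-0.05,0.08],[0,0,0,0,-0.05,0.08],[0,0,0,0,-0.05,0.08],[0,0,0,0,-0.05,0.08],[0,0,0,0,-0.05,0.08],[0,0,0,0,-0.05,0.08],[0,0,0,0,0,0]]]'
python3 - <<'E'
from h import *
goal()
E
```

```text
t: 29.32
eef_pos: [0.5091, 0.021, 0.1854]
tcp_rot: [[0.848, 0.449, 0.282], [0.53, -0.714, -0.457], [-0.004, 0.537, -0.843]]
wrist_force: [-0.5, 0.9, -0.5]
opening: 0.0076
t 29.32 p [0.5091 0.021  0.1854] yawY -57.86 zax [ 0.282 -0.457 -0.843] F [-0.5  0.9 -0.5] open 7.6 q [-0.91, 0.24, 0.52, 2.13, 0.62, 0.82, -1.85]
```

```bash
python3 -m jog '[[[0,0,0,-0.06,0,0],[0,0,0,-0.08,0,0],[0,0,0,-0.08,0,0],[0,0,0,0,0,0],[0,0,0,0,0,0],[0,0,0,0,0,0]]]'
cat >> h.py <<'E'
def lab(off=(-.035,.004,.002),V=(.5117,-.015,.142)):
    o=arm.get_obs();R=np.array(o['tcp_rot']);p=np.array(o['eef_pos']); L=p+R@np.array(off)
    print('label',L.round(4),'normal elev',np.degrees(np.arcsin(R[2,1])).round(1),'tool mm to go',(R.T@(np.array(V)-L)*1000).round(1)); return L,R,p
E
python3 - <<'E'
from h import *
goal(); lab()
for n in('scene','top'):
  im=arm.camera(n); cv2.imwrite(f'pics/{n}9.png',im[:,:,::-1])
s=cv2.imread('pics/scene9.png');cv2.imwrite('pics/s9.png',cv2.resize(s[150:255,220:360],(800,600),interpolation=cv2.INTER_CUBIC))
E
```

```text
t: 29.82
eef_pos: [0.5087, 0.0193, 0.186]
tcp_rot: [[0.847, 0.376, 0.375], [0.531, -0.597, -0.601], [-0.001, 0.709, -0.706]]
wrist_force: [0.0, 0.5, -0.8]
opening: 0.0078
t 29.82 p [0.5087 0.0193 0.186 ] yawY -57.84 zax [ 0.375 -0.601 -0.706] F [ 0.   0.5 -0.8] open 7.8 q [-1.05, 0.32, 0.55, 2.18, 0.87, 0.87, -2.17]
label [ 0.4813 -0.0028  0.1875] normal elev 45.1 tool mm to go [ 19.4 -13.6  50.8]
```

View pics/s9.png

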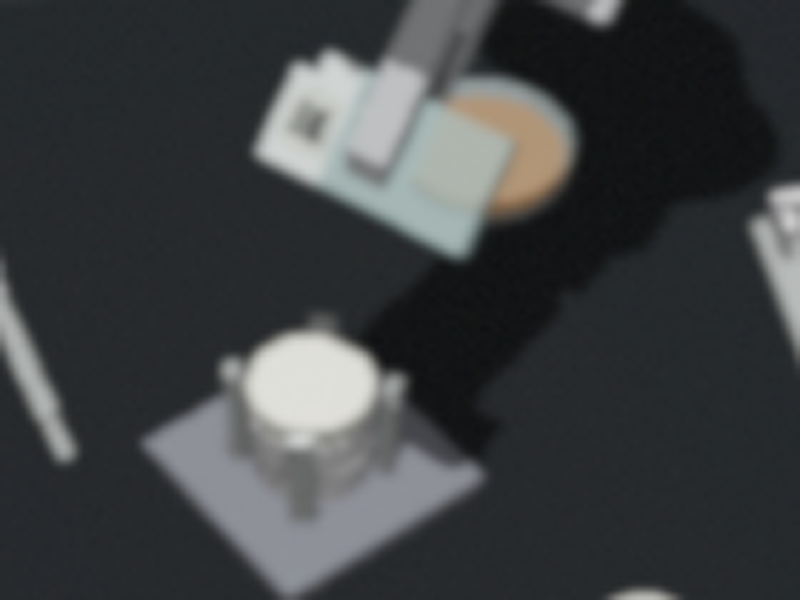

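View pics/top9.png

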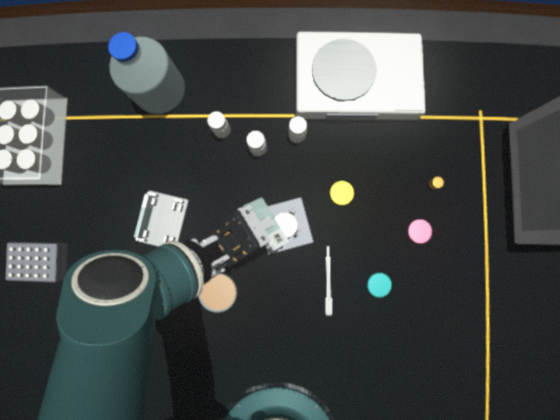

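```bash
python3 -c "
from h import *
print(proj('scene',[[.4813,-.0028,.1875]]))"
python3 -m jog '[[[7,-4,15,0,0,0],[6,-5,18,0,0,0],[6,-4,18,0,0,0],[0,0,0,0,0,0],[0,0,0,0,0,0],[0,0,0,0,0,0],[0,0,0,0,0,0]]]'
python3 - <<'E'
from h import *
goal(); lab()
for n in('scene','top'):
  im=arm.camera(n); cv2.imwrite(f'pics/{n}10.png',im[:,:,::-1])
s=cv2.imread('pics/scene10.png');cv2.imwrite('pics/s10.png',cv2.resize(s[165:255,220:340],(800,600),interpolation=cv2.INTER_CUBIC))
s=cv2.imread('pics/top10.png');cv2.imwrite('pics/t10.png',cv2.resize(s[180:270,220:340],(800,600),interpolation=cv2.INTER_CUBIC))
E
```

```text
[[274.45618219 171.01851839]]
t: 30.5
eef_pos: [0.5395, 0.0072, 0.1419]
tcp_rot: [[0.848, 0.372, 0.378], [0.53, -0.597, -0.602], [0.002, 0.711, -0.703]]
wrist_force: [0.8, -0.2, -0.7]
opening: 0.0078
t 30.5 p [0.5395 0.0072 0.1419] yawY -58.11 zax [ 0.378 -0.602 -0.703] F [ 0.8 -0.2 -0.7] open 7.8 q [-0.98, 0.45, 0.56, 2.15, 0.89, 0.74, -2.21]
label [ 0.512  -0.015   0.1433] normal elev 45.3 tool mm to go [-0.3 -1.   0.8]
```

View pics/s10.png

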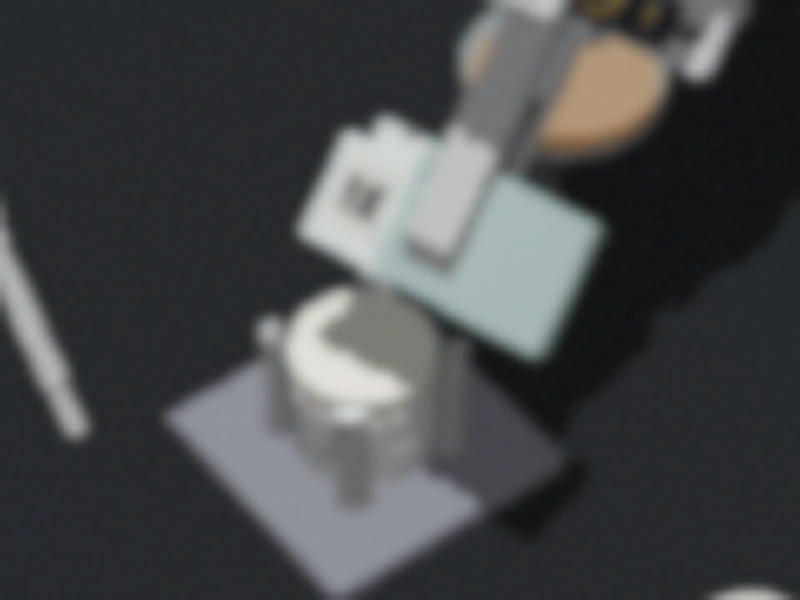

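View pics/t10.png

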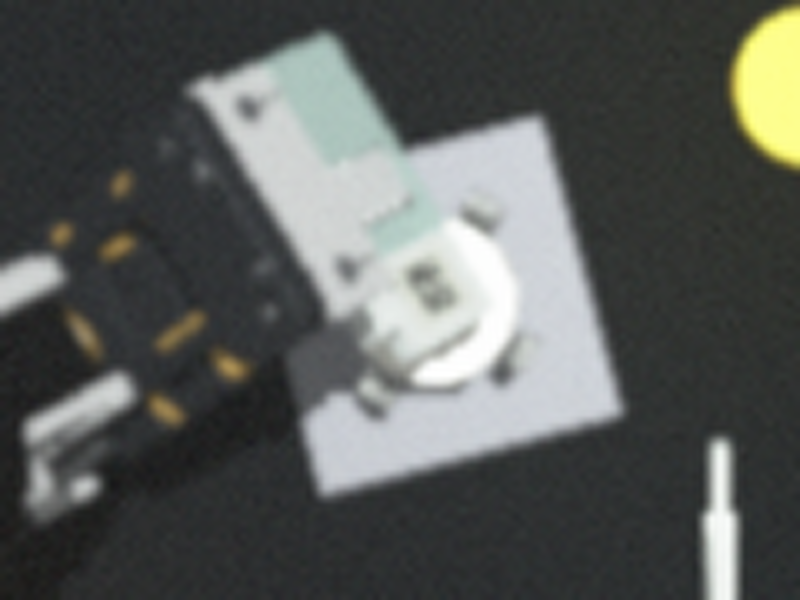

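```bash
python3 - <<'E'
from h import *
print(tri((274.3,194.5),(284.8,223.05)))
print(proj('scene',[.5117,-.015,.142]),proj('top',[.5117,-.015,.142]))
E
python3 -m jog '[[[-0.3,-1,0.8,0,0,0],[0,0,0,0,0,0],[0,0,0,0,0,0],[0,0,0,0,0,0],[0,0,0,0,0,0],[0,0,0,0,0,0]]]'
python3 - <<'E'
from h import *
goal(); lab(); print(np.abs(arm.get_obs()['qd']).max())
E
```

```text
(array([ 0.51136533, -0.01586056,  0.14284024]), np.float64(0.0007424540466064443))
[[274.53663054 194.74918886]] [[284.20365217 222.83282072]]
t: 31.1
eef_pos: [0.5392, 0.0068, 0.1399]
tcp_rot: [[0.848, 0.372, 0.378], [0.53, -0.596, -0.603], [0.001, 0.711, -0.703]]
wrist_force: [-0.1, 0.2, -0.8]
opening: 0.0076
t 31.1 p [0.5392 0.0068 0.1399] yawY -58.06 zax [ 0.378 -0.603 -0.703] F [-0.1  0.2 -0.8] open 7.6 q [-0.98, 0.46, 0.56, 2.15, 0.89, 0.74, -2.21]
label [ 0.5118 -0.0153  0.1412] normal elev 45.3 tool mm to go [ 0.1  0.3 -0.7]
0.001334394847288073
```

Kinematic and two-view estimates of the label agree with the view point to within about 1 mm, and the arm is still. Handing in.

Run:
```python
from station import arm
print(arm.job_done(), arm.get_obs()['t'])
```

```text
the job is handed in; nothing more can be done
the job is handed in; nothing more can be done
```

The light is finished and the notched slide is held label-up over the middle of the disc. I handed it in at about 31 s of the 64 s limit. The hand-in gave no verdict.

- **Spacer and disc:** I squeezed each from two directions to centre it in the jaws, lowered it into the pocket until contact, pressed lightly (about 21 N and 15 N), and let go. The spacer stopped within about 1 mm of its computed seated height and the disc within about 0.5 mm. Pictures afterwards showed both level between the posts.
- **Slide:** I took the notched one from the slot nearer the stand, gripping it clear of the label at 35 N. The blank was still in its slot in the picture taken after the lift.
- **Last checks:** After a final 1 mm correction, the arm's own readings put the label at (0.512, -0.015, 0.141) m. That is within about 1 mm of the view point I estimated from the stand. The label face is tipped 45.3° and the joints are practically still (0.001 rad/s). Just before that correction, the two camera views gave (0.511, -0.016, 0.143), also within about 1.5 mm; I took no pictures after it.
- **Departure from plan:** Tilting the tool straight outward brought joint 6 to 0.22 rad (limit 0.19). I turned the tilt direction about 58° to the side instead, so the label faces up and sideways.

No check failed.

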